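# Stack the bench tray by feel

### The arm

A 6-joint arm with a two-finger parallel gripper is mounted at the origin on a cart in front of the work surface, level with it; the furniture and walls round the work are solid. World frame = base frame: x ahead of the robot, y to its left, z up, the work surface at z = 0. Lengths are in mm, angles in rad, forces in N, time in s.
With the tool pointing down it reaches from about 400 to 925 mm from the base axis. Payload 12.5 kg.
Tool frame: the origin (TCP) lies at the very end of the fingers, on their centre line; the grasp point (between the pads) lies 19 mm behind it; x points along the fingers, y is the direction in which the jaws open and shut, and the axes are right-handed (so a half turn about x gives the same grasp; the last joint's range is limited). The gripper opens to 95 mm and grips with 3 to 60 N. Pads are 20 mm wide; open, the fingers measure 119 mm over their backs; the gripper's body (75 mm by 180 mm) begins 59 mm behind the grasp point.
Start: joints at [1.186, 0.491, 1.559, -0, 1.092, -0.106], TCP at [171.984, 600.89, 214.661] pointing down, gripper open.
Joint ranges: [-3.1, 3.1], [-0.84, 2.19], [0.05, 2.79], [-1.13, 4.28], [0.06, 2.93], [-2.69, 2.69]. Speed limits (rad/s): [2.22, 2.22, 2.79, 3.14, 3.14, 3.14].

### API

Orientations are given as [roll, pitch, yaw] about the fixed x, y, z axes, in that order (R = Rz(yaw) Ry(pitch) Rx(roll)).
In Python, from cell import env, optics, job gives the robot as it stands.
- The arm moves only by the shell command python3 -m handwheel 'ROWS' [OPENING]. ROWS is JSON, a list of rows, each an object with "travel": the shift along the world's x, y, z in mm, a list of three; "roll": the turn about the world's z in degrees. In form: [{"travel": [dx, dy, dz], "roll": roll}, ...]. A call has 1 to 8 rows; each row is the pose to reach, as a shift and turn from the pose commanded when the call began; what a row does not reach only later rows make up. A row lasts 1/10 s, in which the tool goes at most 50 mm and 8.59 degrees, less where a joint would pass 70% of its speed; a pose out of reach is approached as far as the arm can. A call with a gripper value outside its range is refused whole. OPENING is the closure, from -1 (fully open) to 1 (shut), set as the call begins (- or left out, the last holds). The fingers move at their own pace and stop on an object; the grip force is fixed at half the most. Time passes only in rows, so rows that repeat a pose let the fingers close. It gives the time, the measured TCP pose, the force and the opening at its end, in the units of the state.
- env.state(): the state, without advancing time (a new reading comes with each control period).
- optics.read_camera(name): name is "scene" or "top"; returns the picture (384x512x3 uint8, red, green, blue); there is no depth.
- optics.camera_params(name): a dict with "fx", "fy", "cx", "cy" (pixels), "k1" (the pictures are not rectified: a ray, as slopes to the right and down, at radius r is drawn at 1 + k1 r^2 times it, then the intrinsics apply), "world_from_camera" (4x4, takes a point from camera to world coordinates). Camera axes: x right, y up, looking along -z (the intrinsics and any distortion apply to the point x, -y, -z); pixel columns grow to the right and rows downward; lengths in mm; the calibration is good to about 2 mm. A picture is of the moment at which its call begins. camera_params takes no time and is no camera call.
- job.job_done(): hands the job in, once; it reports no verdict.
The state is a dict: "t": time; "joints": joint angles; "qvel": joint speeds; "tau": joint torques, N m; "eef_pos": TCP position; "tcp_rot": TCP orientation; "ft_force": force on the tool from outside, world axes, zero at the start; "moment": the same for the moment, N m; "opening": opening from 0.0 (shut) to 1.0 (fully open).
Only numpy, scipy, OpenCV 4.12 (cv2) and the standard library are available. Lean on these libraries where they do the work, as an engineer would, in place of code of your own. Each camera call takes 0.05 s, during which the arm holds its last target.

### The job

Lift the wooden parts tray by its handle, keeping the cap that lies in it aboard, and stack it on the lower tray that sits with some play in the steel cradle, so that all four corner lugs go into the sockets and it lies fully home and level. The play means you have to find the sockets by feel: rest it lightly and never force it, guide it down until it is home before you let go, and do not disturb the things lying around.

Things in the scene. Friction and masses are not known exactly. Their poses are not given: they have to be found in the camera images.
- upper_tray: Loose wooden tray, 120 (x) x 80 (y) mm, about 0.3 kg, standing on its four lugs. Origin: tray centre at lug-tip level (z 0 at the start); z up. Round steel lugs, 9 mm diameter (7.6 at the bevelled tip), 9 mm long, point down at x = +-48, y = +-28 mm. Floor underside 9 mm, top of the 5 mm walls 29 mm above the origin. May be stacked either way round (half turn).
- upper_handle (a point): Centre of the upper tray's handle bar, 50 mm above the tray's origin, same axes. The bar runs along x, 72 mm long, 12 mm thick (y), 20 mm tall, on posts at x = +-31 mm; open beside it, 29 mm to the walls. Grip it here from above.
- cradle: Fixed dark steel cradle on the worktop, 145 (x) x 105 (y) mm; origin: centre of its underside, z up. 6 mm base, lip to 18 mm height. The lower tray sits in it, same yaw; it cannot lift or turn but rests anywhere within +-6 mm of the cradle's centre in the cradle's x and y, different each time and NOT measured (the gap to the lip shows it). It shifts sideways under about 6 N and stays there.
- cradle_rim (a point): Point on the cradle's own centre line (not the lower tray's), 36 mm up, at the height of the lower tray's rim. The wooden lower tray is 120 x 80 x 30 mm; in its rim, at x = +-48, y = +-28 mm from its own centre, are square sockets 11.4 mm wide, 14 mm deep, 0.6 mm chamfer, each in a solid 24 mm square corner post.
- cradle_home (a point): Point on the cradle's centre line 27 mm up: height of the upper tray's origin when fully home (36 mm up while its lugs rest on the rim). Over 40 N of contact between the trays in all (jamming sideways counts too) is forcing; pressing with 4 to 8 N is enough to search.
- collet_cap: Small dark ribbed cap, 22 mm diameter, 18 mm tall, 20 g, loose inside the upper tray beside one half of the handle; origin: centre of its underside, 13 mm above the upper tray's origin.
- tin_yellow_2: Bystander: round yellow tin, 65 mm diameter, 23 mm tall; origin centre of underside.
- pumice_pot: Bystander: white pot, 71 mm diameter, 43 mm tall; origin centre of underside.
- lighter: Bystander: white lighter lying flat, 80 x 25 x 12 mm; origin centre of underside.
There are look-alikes about, which are no part of the job. Leave any yellow look-alike of the upper_tray alone.

How it is judged:
By the outcome, as a careful person would: the job done as asked, in the order asked, and still so for the second after the job is handed in, with the robot touching nothing.
It also fails if it takes over 54 s, if anything falls off the work surface, if the arm or the gripper's body presses on something with over 40 N, if the wrist force passes 120 N, or if a joint passes its speed limit or range.

## Working session

There is one attempt and no reset: what is moved stays moved. The work goes in short steps, Python scripts to look and compute and a shell command to move; the robot and the scene stay as the last step left them, time stands still between calls to the robot, and variables do not carry over. Pictures are saved under pics/ and viewed, and the job is handed in when it is done.

```bash
ls; mkdir -p pics; python3 - <<'E'
from cell import env, optics, job
import cv2
s=env.state(); print(s)
for n in("scene","top"):
    im=optics.read_camera(n); cv2.imwrite(f"pics/{n}0.png",im[:,:,::-1]); print(n,optics.camera_params(n))
E
```

```text
pics
{'t': 0.0, 'joints': array([ 1.18641011e+00,  4.91554180e-01,  1.55944999e+00,  1.18872713e-05,
        1.09168538e+00, -1.05611800e-01]), 'qvel': array([ 0.00051309,  0.00162552, -0.00080881, -0.00115026, -0.00064626,
       -0.00018738]), 'tau': array([ 7.42523662e-04, -6.12652087e+01, -2.58174384e+01,  6.93070795e-02,
        4.83086240e-02, -6.69045517e-05]), 'eef_pos': array([171.87790336, 600.65202548, 214.0649012 ]), 'tcp_rot': array([-1.6860193 ,  1.56969938, -1.9647992 ]), 'ft_force': array([-0.04201523, -0.08904733,  0.23851548]), 'moment': array([-0.00930363,  0.02618553,  0.03146147]), 'opening': 1.000003626595409}
scene {'fx': 426.3458401664234, 'fy': 426.3458401664234, 'cx': 251.43979102668666, 'cy': 188.4335477794052, 'k1': -0.1497702571835224, 'world_from_camera': array([[ 7.27052729e-01,  4.00880290e-01, -5.57395123e-01,
        -1.53050645e+02],
       [-6.86564139e-01,  4.30294039e-01, -5.86068873e-01,
        -6.61261628e+02],
       [ 4.90033917e-03,  8.08790475e-01,  5.88076486e-01,
         7.37262453e+02],
       [ 0.00000000e+00,  0.00000000e+00,  0.00000000e+00,
         1.00000000e+00]])}
top {'fx': 498.20257319760157, 'fy': 498.20257319760157, 'cx': 251.61729156679095, 'cy': 193.95619446858188, 'k1': -0.20800624338971194, 'world_from_camera': array([[-6.39483426e-04,  9.76702803e-01, -2.14595491e-01,
         2.06407946e+02],
       [-9.99984033e-01,  5.80309047e-04,  5.62109988e-03,
         2.40110473e+01],
       [ 5.61467572e-03,  2.14595659e-01,  9.76686837e-01,
         1.34782570e+03],
       [ 0.00000000e+00,  0.00000000e+00,  0.00000000e+00,
         1.00000000e+00]])}
```

View pics/scene0.png

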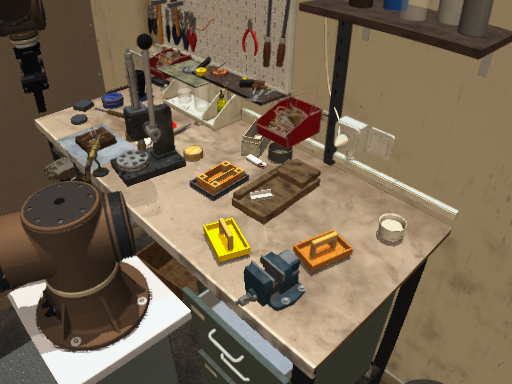

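View pics/top0.png

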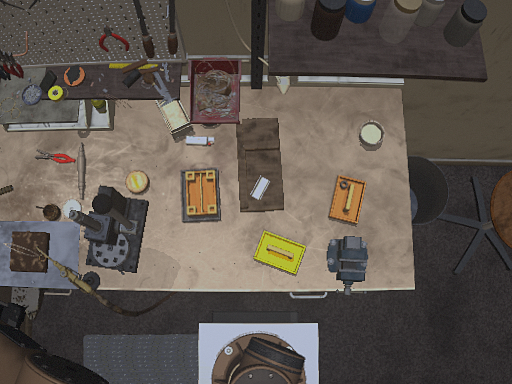

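The scene view shows the orange tray at (323,250) and the cradle at (218,180). The top view has the orange tray at (347,199), the cradle at (200,195), and the yellow look-alike at (280,253). I'll enlarge these regions.

```bash
python3 - <<'E'
import cv2
im=cv2.imread("pics/top0.png")
a=cv2.resize(im[165:235,320:380],None,fx=7,fy=7,interpolation=cv2.INTER_CUBIC)
b=cv2.resize(im[160:230,170:230],None,fx=7,fy=7,interpolation=cv2.INTER_CUBIC)
cv2.imwrite("pics/c1.png",cv2.hconcat([a[:490,:400],b[:490,:400]]))
im=cv2.imread("pics/scene0.png")
a=cv2.resize(im[220:280,280:365],None,fx=4.5,fy=4.5,interpolation=cv2.INTER_CUBIC)
b=cv2.resize(im[150:210,180:265],None,fx=4.5,fy=4.5,interpolation=cv2.INTER_CUBIC)
cv2.imwrite("pics/c2.png",cv2.hconcat([a,b]))
E
```

```text
(no output)
```

View pics/c1.png

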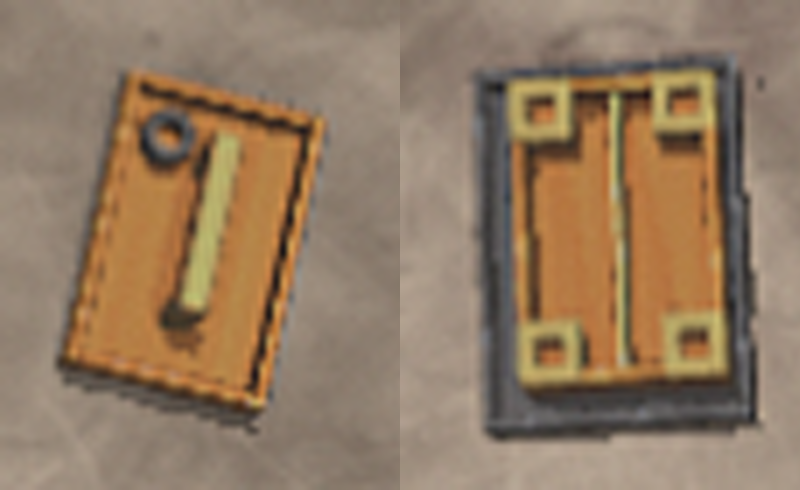

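View pics/c2.png

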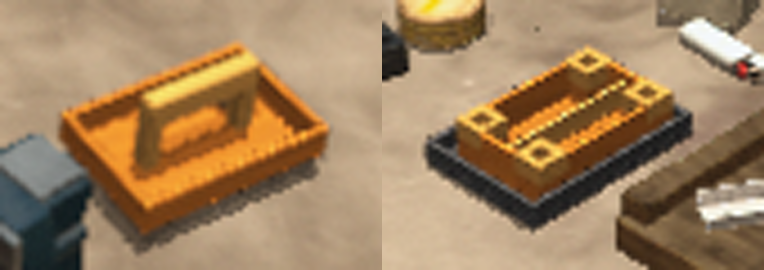

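The enlargements show the bar running at a slight tilt with the cap beside its far half. They also show four light corner posts with sockets. Next I'll mask the light wood and cast rays.

```bash
cat > h.py <<'E'
import numpy as np, cv2
from cell import env, optics, job
def rays(name,pts):
    p=optics.camera_params(name); T=p["world_from_camera"]
    K=np.array([[p["fx"],0,p["cx"]],[0,p["fy"],p["cy"]],[0,0,1]])
    u=cv2.undistortPoints(np.array(pts,float).reshape(-1,1,2),K,np.array([p["k1"],0,0,0,0.]))[:,0]
    d=np.c_[u[:,0],-u[:,1],-np.ones(len(u))]@T[:3,:3].T
    return T[:3,3],d
def plane(name,pts,z):
    o,d=rays(name,pts); return (o+d*((z-o[2])/d[:,2])[:,None])[:,:2]
E
python3 - <<'E'
from h import *
for n,rois in (("top",{"tray":(165,235,320,380),"crad":(160,230,170,230)}),("scene",{"tray":(220,280,288,365),"crad":(150,210,180,265)})):
    im=cv2.imread(f"pics/{n}0.png"); hsv=cv2.cvtColor(im,cv2.COLOR_BGR2HSV)
    for k,(a,b,c,d) in rois.items():
        h=hsv[a:b,c:d]
        # light wood: less saturated yellow
        m=((h[...,0]>16)&(h[...,0]<32)&(h[...,1]>90)&(h[...,2]>110)).astype(np.uint8)
        o=((h[...,0]>=6)&(h[...,0]<=32)&(h[...,1]>120)&(h[...,2]>60)).astype(np.uint8)
        nn,l,st,ce=cv2.connectedComponentsWithStats(m)
        print(n,k,[(st[i,4],(ce[i]+[c,a]).round(2).tolist()) for i in range(1,nn) if st[i,4]>5])
        vis=cv2.resize(np.hstack([m*255,o*255]),None,fx=4,fy=4,interpolation=cv2.INTER_NEAREST)
        cv2.imwrite(f"pics/m_{n}_{k}.png",vis)
E
cd pics; python3 -c "
import cv2,numpy as np
r=[cv2.imread(f'm_{n}_{k}.png') for n in('top','scene') for k in ('tray','crad')]
c=np.zeros((560,1360,3),np.uint8);x=0
a=r[0][:280];b=r[1][:280]
c[:280,:480]=a;c[:280,480:960]=b;c[280:520,:616]=r[2];c[280:520,616:616+680]=r[3]
cv2.imwrite('m_all.png',cv2.resize(c,(800,330)))"
```

```text
top tray [(np.int32(109), [349.74, 196.35]), (np.int32(35), [353.66, 206.31])]
top crad [(np.int32(67), [189.88, 174.78]), (np.int32(27), [200.52, 175.11]), (np.int32(67), [210.03, 173.99]), (np.int32(14), [200.57, 191.07]), (np.int32(9), [187.44, 195.22]), (np.int32(15), [201.07, 203.93]), (np.int32(83), [192.08, 210.27]), (np.int32(74), [211.74, 208.59])]
scene tray [(np.int32(131), [324.01, 237.47]), (np.int32(11), [305.36, 248.64]), (np.int32(8), [306.5, 252.25]), (np.int32(7), [338.86, 252.14]), (np.int32(40), [325.55, 257.58])]
scene crad [(np.int32(106), [191.45, 153.9]), (np.int32(37), [225.57, 162.95]), (np.int32(45), [238.27, 169.91]), (np.int32(81), [216.47, 180.15]), (np.int32(47), [201.11, 176.3]), (np.int32(38), [251.39, 183.95]), (np.int32(20), [241.65, 200.25]), (np.int32(11), [234.73, 199.18]), (np.int32(20), [251.8, 201.45]), (np.int32(7), [259.57, 203.71]), (np.int32(19), [250.47, 207.68])]
```

View pics/m_all.png

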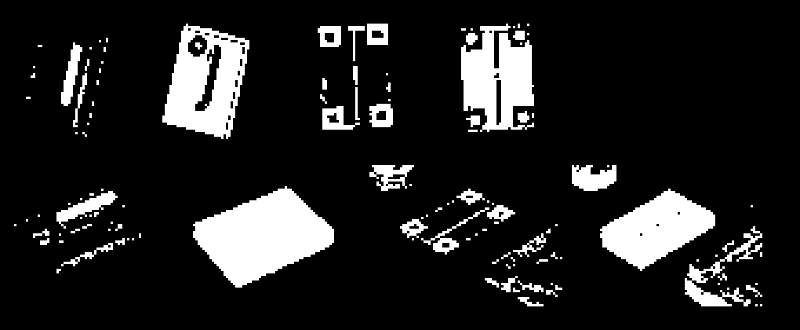

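```bash
python3 - <<'E'
from h import *
def comps(n,roi,lo=16,mins=30):
    a,b,c,d=roi
    im=cv2.imread(f"pics/{n}0.png"); h=cv2.cvtColor(cv2.resize(im[a:b,c:d],None,fx=4,fy=4,interpolation=cv2.INTER_CUBIC),cv2.COLOR_BGR2HSV)
    m=((h[...,0]>lo)&(h[...,0]<34)&(h[...,1]>70)&(h[...,2]>110)).astype(np.uint8)
    m=cv2.morphologyEx(m,cv2.MORPH_OPEN,np.ones((5,5)))
    cs,_=cv2.findContours(m,cv2.RETR_EXTERNAL,cv2.CHAIN_APPROX_NONE)
    out=[]
    for q in cs:
        if cv2.contourArea(q)<mins*16: continue
        out.append(((q[:,0]+.5)/4-.5+[c,a]).astype(np.float32))
    return out
for n,roi in (("top",(165,235,320,380)),("scene",(220,280,288,365))):
    for q in comps(n,roi):
        w=plane(n,q,60).astype(np.float32); r=cv2.minAreaRect(w); print(n,"bar",np.round(r[0],1),np.round(r[1],1),round(r[2],1), q.mean(0))
for n,roi in (("top",(160,230,170,230)),("scene",(155,195,195,260))):
    for q in comps(n,roi,17):
        w=plane(n,q,36).astype(np.float32); r=cv2.minAreaRect(w); print(n,"post",np.round(r[0],1),np.round(r[1],1),round(r[2],1),q.mean(0))
E
```

```text
top bar [ 483.6 -245.4] [12.  72.1] 75.6 [349.7232  196.23885]
scene bar [ 480.8 -245.2] [15.4 77.9] 75.9 [324.24295 237.31223]
top post [450.8 179.4] [25.5 24.9] 2.9 [190.93297 209.86775]
top post [454.4 123.5] [25.3 24.2] 3.4 [211.72794 208.625  ]
top post [547.1 185.8] [25.4 25.4] 1.7 [189.53477 175.08928]
top post [550.6 129.8] [25.4 25.3] 1.2 [209.96082 173.94029]
scene post [451.8 125.8] [26.5 27.8] 4.5 [214.94011 183.60938]
scene post [447.5 183.1] [29.1 25.6] 86.8 [201.43134 175.8433 ]
scene post [548.4 133.5] [26.3 29.7] 5.7 [238.59184 169.7704 ]
scene post [544.4 188. ] [26.  28.1] 2.1 [225.375  162.9829]
```

```bash
cat >> h.py <<'E'
from scipy.spatial.transform import Rotation as R
def pose():
    s=env.state(); M=R.from_euler("xyz",s["tcp_rot"]).as_matrix()
    return s,M,np.degrees(np.arctan2(M[1,1],M[0,1]))
E
python3 - <<'E'
from h import *
s,M,y=pose(); print(M.round(3),y, s["joints"][5]); print(plane("top",[(343.1,184.2)],31))
c=np.array([483.6,-245.4]);u=np.array([np.cos(-.2513),np.sin(-.2513)]);v=np.array([-u[1],u[0]])
d=plane("top",[(343.1,184.2)],31)[0]-c; print("cap in tray",d@u,d@v)
print("shift",c-s["eef_pos"][:2],"turn",(75.6-y+90)%180-90)
E
```

```text
[[-0.     0.275  0.961]
 [-0.001  0.961 -0.275]
 [-1.    -0.001 -0.   ]] 74.02559715795039 -0.10559338319996396
[[ 523.26311068 -234.31159756]]
cap in tray 35.66001235180737 20.602876893192413
shift [ 311.70792564 -846.07541321] turn 1.574402842049608
```

```bash
python3 - <<'E'
import cv2
im=cv2.imread("pics/top0.png")
a=cv2.resize(im[170:280,40:160],None,fx=3.3,fy=4,interpolation=cv2.INTER_CUBIC)
im=cv2.imread("pics/scene0.png")
b=cv2.resize(im[25:190,90:200],(396,440),interpolation=cv2.INTER_CUBIC)
cv2.imwrite("pics/c3.png",cv2.hconcat([a[:440,:396],b]))
E
```

```text
(no output)
```

View pics/c3.png

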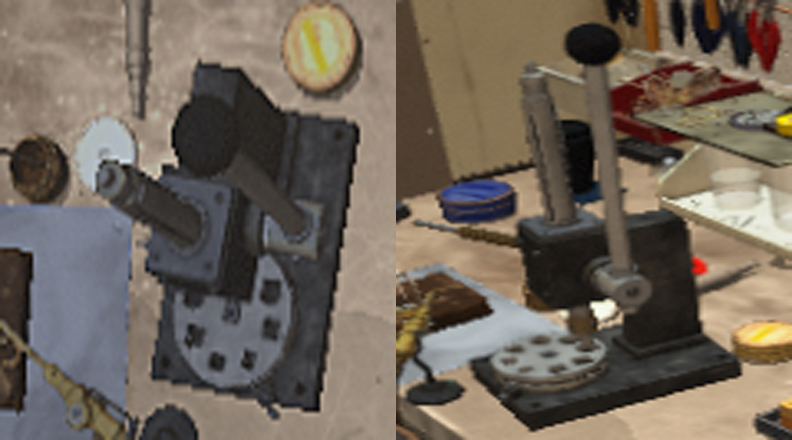

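```bash
python3 - <<'E'
from h import *
def tri(a,b):
    o1,d1=rays("top",[a]);o2,d2=rays("scene",[b]);A=np.c_[d1[0],-d2[0]]
    t=np.linalg.lstsq(A,o2-o1,rcond=None)[0]; p=o1+d1[0]*t[0]; return p,np.linalg.norm(p-(o2+d2[0]*t[1]))
print(tri((101.2,204.2),(144.4,41.9)),tri((73.9,215),(127.8,51.2)))
print("press base",plane("top",[(98,195),(148,200),(138,272),(87,265)],10))
print("vise",plane("top",[(328,237),(368,235),(345,285)],60))
E
```

```text
(array([390.73684901, 310.87662862, 415.36705587]), np.float64(0.896780310321219)) (array([375.32564436, 378.27990324, 379.52353519]), np.float64(1.6876024111548065))
press base [[497.10309715 446.58690209]
 [483.07742045 302.74087373]
 [284.63134861 322.92816296]
 [301.02982648 466.9346363 ]]
vise [[ 374.18045366 -183.17505332]
 [ 378.73391547 -290.23720894]
 [ 248.67563465 -224.5165792 ]]
```

The press lever is 430 mm high and stands between the start pose and the trays, so I'll cross above it.

```bash
python3 -m handwheel '[{"travel":[0,0,50],"roll":0},{"travel":[0,0,100],"roll":0},{"travel":[0,0,150],"roll":0},{"travel":[0,0,200],"roll":0},{"travel":[0,0,250],"roll":0},{"travel":[0,0,290],"roll":0},{"travel":[0,0,295],"roll":0},{"travel":[0,0,295],"roll":0}]' -1
```

```text
t: 0.9
eef_pos: [172.0, 600.9, 509.9]
tcp_rot: [1.481, 1.57, 1.202]
ft_force: [0.6, 0.5, -0.4]
opening: 1.002
```

```bash
python3 -m handwheel '[{"travel":[30,-39,0],"roll":0},{"travel":[60,-78,0],"roll":0},{"travel":[90,-117,0],"roll":0},{"travel":[120,-156,0],"roll":0},{"travel":[150,-195,0],"roll":0},{"travel":[180,-234,0],"roll":0},{"travel":[210,-273,0],"roll":0},{"travel":[240,-312,0],"roll":0}]'
python3 -m handwheel '[{"travel":[30,-39,0],"roll":0},{"travel":[60,-78,0],"roll":0},{"travel":[90,-117,0],"roll":0},{"travel":[90,-165,0],"roll":0},{"travel":[85,-213,0],"roll":0},{"travel":[85,-260,0],"roll":0},{"travel":[80,-310,0],"roll":0},{"travel":[80,-358,0],"roll":0}]'
```

```text
t: 1.7
eef_pos: [412.6, 287.0, 507.7]
tcp_rot: [-2.415, 1.568, -2.694]
ft_force: [0.9, 0.6, 0.2]
opening: 1.0
t: 2.5
eef_pos: [491.0, -70.9, 507.8]
tcp_rot: [3.108, 1.568, 2.83]
ft_force: [-0.1, -0.1, -0.0]
opening: 1.003
```

```bash
python3 -m handwheel '[{"travel":[-2,-40,0],"roll":0},{"travel":[-4,-85,-10],"roll":0.5},{"travel":[-6,-130,-30],"roll":1},{"travel":[-8.4,-165,-60],"roll":1.6},{"travel":[-8.4,-176.3,-105],"roll":1.6},{"travel":[-8.4,-176.3,-152],"roll":1.6},{"travel":[-8.4,-176.3,-200],"roll":1.6},{"travel":[-8.4,-176.3,-240],"roll":1.6}]'
python3 -m handwheel '[{"travel":[0,0,-40],"roll":0},{"travel":[0,0,-80],"roll":0},{"travel":[0,0,-120],"roll":0},{"travel":[0,0,-150],"roll":0},{"travel":[0,0,-170],"roll":0},{"travel":[0,0,-170],"roll":0},{"travel":[0,0,-170],"roll":0}]'
python3 - <<'E'
from h import *
for n in("scene","top"):
    im=optics.read_camera(n); cv2.imwrite(f"pics/{n}1.png",im[:,:,::-1])
s,M,y=pose();print(s["eef_pos"],y)
a=cv2.imread("pics/scene1.png")[160:300,260:400];b=cv2.imread("pics/top1.png")[140:280,290:430]
cv2.imwrite("pics/c4.png",cv2.resize(cv2.hconcat([a,b]),(800,400)))
E
```

```text
t: 3.3
eef_pos: [481.9, -244.6, 265.4]
tcp_rot: [2.775, 1.566, 2.524]
ft_force: [0.1, -0.8, -0.1]
opening: 0.998
t: 4.0
eef_pos: [482.9, -245.0, 99.1]
tcp_rot: [2.761, 1.569, 2.51]
ft_force: [0.1, -0.0, 0.5]
opening: 1.001
[ 483.6448495  -245.42851616  100.40549906] 75.6264902678
```

View pics/c4.png

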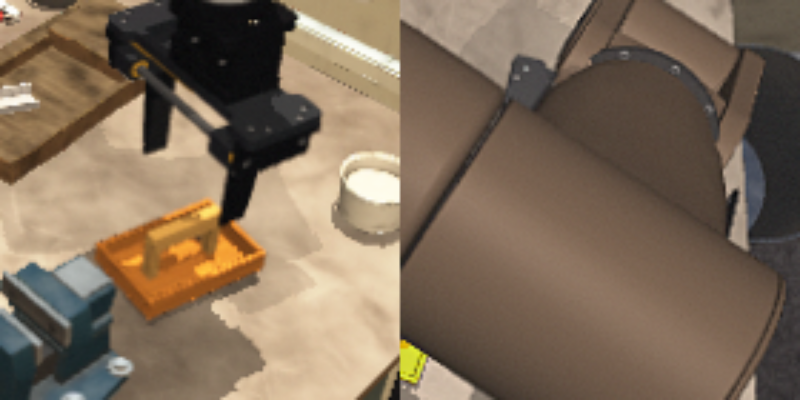

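The fingers (scene view) straddle the bar with the jaws across it. I'll descend and grip.

```bash
python3 -m handwheel '[{"travel":[0,0,-30],"roll":0},{"travel":[0,0,-50],"roll":0},{"travel":[0,0,-62],"roll":0},{"travel":[0,0,-67],"roll":0},{"travel":[0,0,-67],"roll":0}]'
python3 -m handwheel '[{"travel":[0,0,0],"roll":0},{"travel":[0,0,0],"roll":0},{"travel":[0,0,0],"roll":0},{"travel":[0,0,0],"roll":0},{"travel":[0,0,0],"roll":0},{"travel":[0,0,0],"roll":0},{"travel":[0,0,0],"roll":0},{"travel":[0,0,0],"roll":0}]' 1
```

```text
t: 4.6
eef_pos: [483.7, -245.5, 32.9]
tcp_rot: [0.468, 1.571, 0.217]
ft_force: [0.4, -0.1, -0.0]
opening: 0.999
t: 5.4
eef_pos: [483.6, -245.4, 32.6]
tcp_rot: [1.742, 1.571, 1.491]
ft_force: [-0.3, 1.6, -0.2]
opening: 0.383
```

```bash
python3 -m handwheel '[{"travel":[0,0,0],"roll":0},{"travel":[0,0,0],"roll":0},{"travel":[0,0,0],"roll":0},{"travel":[0,0,0],"roll":0},{"travel":[0,0,0],"roll":0},{"travel":[0,0,0],"roll":0}]' 1
```

```text
t: 6.0
eef_pos: [483.6, -245.4, 32.6]
tcp_rot: [2.196, 1.571, 1.945]
ft_force: [0.1, 0.4, -1.6]
opening: 0.123
```

```bash
python3 -m handwheel '[{"travel":[0,0,0],"roll":0},{"travel":[0,0,0],"roll":0},{"travel":[0,0,0],"roll":0},{"travel":[0,0,3],"roll":0},{"travel":[0,0,8],"roll":0},{"travel":[0,0,15],"roll":0},{"travel":[0,0,25],"roll":0},{"travel":[0,0,35],"roll":0}]'
python3 -m handwheel '[{"travel":[0,0,12],"roll":0},{"travel":[0,0,25],"roll":0},{"travel":[0,0,40],"roll":0},{"travel":[0,0,55],"roll":0},{"travel":[0,0,65],"roll":0},{"travel":[0,0,70],"roll":0},{"travel":[0,0,70],"roll":0},{"travel":[0,0,70],"roll":0}]'
python3 - <<'E'
from h import *
im=optics.read_camera("scene"); cv2.imwrite(f"pics/scene2.png",im[:,:,::-1])
s,M,y=pose();print(s["eef_pos"],y,s["ft_force"],s["moment"])
cv2.imwrite("pics/c5.png",cv2.resize(cv2.imread("pics/scene2.png")[140:290,260:410],(600,600),interpolation=cv2.INTER_CUBIC))
E
```

```text
t: 6.8
eef_pos: [483.6, -245.4, 68.7]
tcp_rot: [0.031, 1.571, -0.219]
ft_force: [-0.1, -0.8, -3.4]
opening: 0.125
t: 7.6
eef_pos: [483.4, -245.3, 137.3]
tcp_rot: [2.673, 1.57, 2.422]
ft_force: [-0.0, 0.4, -4.0]
opening: 0.122
[ 483.32553836 -245.22257153  137.10605888] 75.62449070310763 [-0.63516429 -0.0130297  -4.7291684 ] [-0.0031795   0.02730819 -0.03526517]
```

View pics/c5.png

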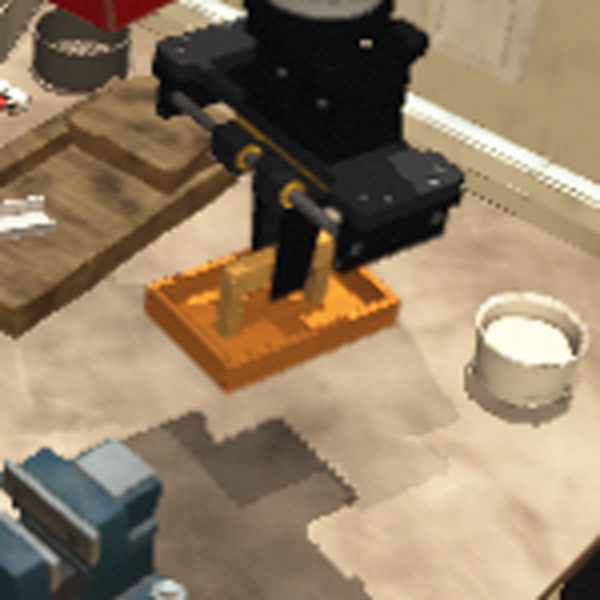

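The tray is lifted level by the handle. I'll carry it to the cradle and turn it 18°.

```bash
python3 -m handwheel '[{"travel":[0.4,10,2],"roll":0.5},{"travel":[1.2,30,5],"roll":1.5},{"travel":[2.4,60,5],"roll":3},{"travel":[3.8,95,5],"roll":4.5},{"travel":[5.2,130,5],"roll":6},{"travel":[6.6,165,5],"roll":7.5},{"travel":[8,200,5],"roll":9},{"travel":[9.4,235,5],"roll":10.5}]'
python3 -m handwheel '[{"travel":[1.4,35,0],"roll":1.5},{"travel":[2.8,70,0],"roll":3},{"travel":[4.2,105,0],"roll":4.6},{"travel":[5.4,135,0],"roll":6},{"travel":[6,153,0],"roll":7},{"travel":[6.4,162,0],"roll":7.6},{"travel":[6.6,166,0],"roll":7.6},{"travel":[6.6,166,0],"roll":7.6}]'
python3 - <<'E'
from h import *
im=optics.read_camera("scene"); cv2.imwrite(f"pics/scene3.png",im[:,:,::-1])
s,M,y=pose();print(s["eef_pos"],y,s["ft_force"],s["moment"])
cv2.imwrite("pics/c6.png",cv2.resize(im[80:220,150:300,::-1],(640,600),interpolation=cv2.INTER_CUBIC))
E
```

```text
t: 8.45
eef_pos: [492.5, -8.4, 142.5]
tcp_rot: [2.734, 1.57, 2.668]
ft_force: [1.0, -0.8, -3.8]
opening: 0.123
t: 9.25
eef_pos: [499.4, 155.6, 142.5]
tcp_rot: [-3.081, 1.57, -3.016]
ft_force: [-0.1, -0.8, -3.5]
opening: 0.124
[499.47100841 155.1358824  142.57657494] 93.69811338511583 [ 0.10386127 -0.91436272 -3.63222483] [-0.01348813  0.0805969   0.01963939]
```

View pics/c6.png

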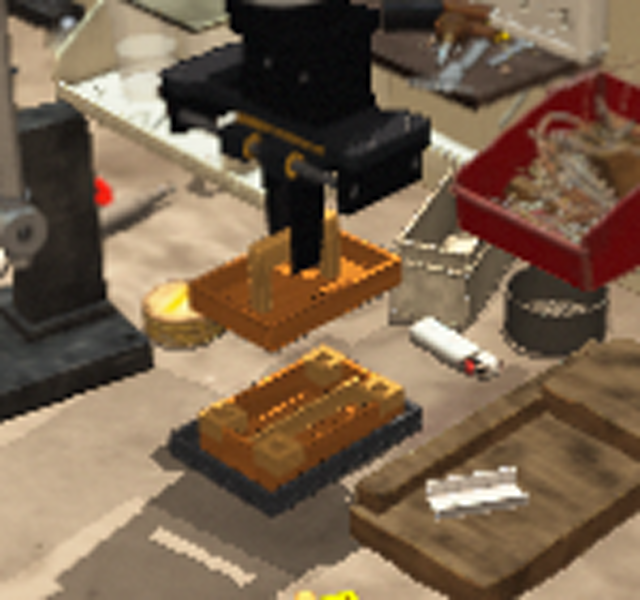

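The tray hovers over the lower tray, and both are visible in one view. I'll compare their rim corners in this camera to cancel calibration error.

```bash
python3 - <<'E'
import cv2
im=cv2.imread("pics/scene3.png")
cv2.imwrite("pics/c7.png",cv2.resize(im[125:165,190:250],(800,533),interpolation=cv2.INTER_CUBIC))
cv2.imwrite("pics/c8.png",cv2.resize(im[158:198,190:250],(800,533),interpolation=cv2.INTER_CUBIC))
E
```

```text
(no output)
```

View pics/c7.png

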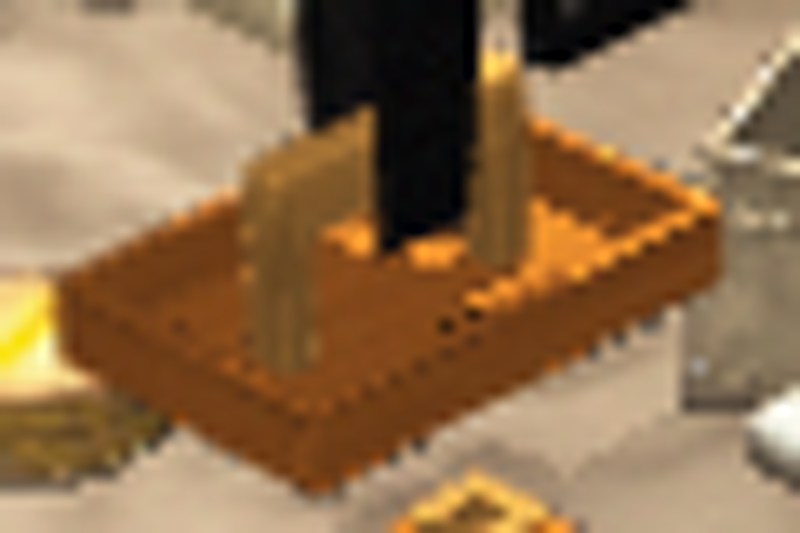

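View pics/c8.png

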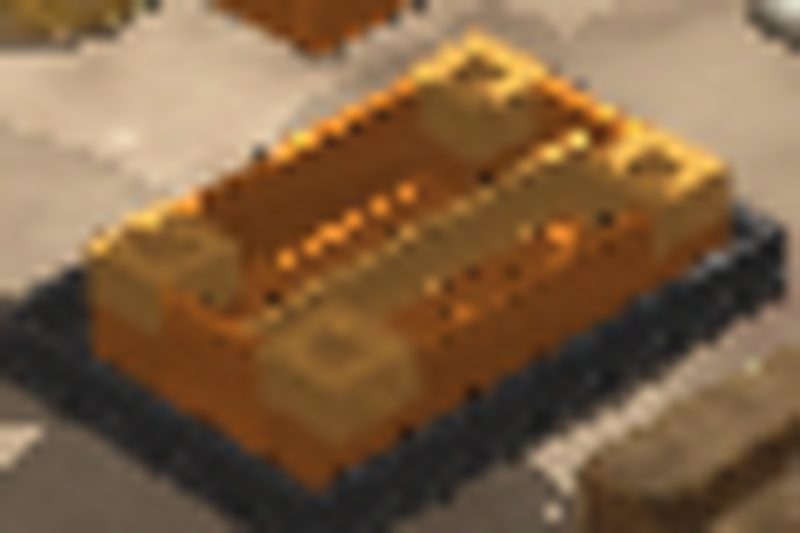

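```bash
python3 - <<'E'
from h import *
f=lambda P,o:[(190+x*.075-.5,o+y*.075-.5) for x,y in P]
U=plane("scene",f([(58,283),(720,203),(310,418)],125),139.0); 
L=plane("scene",f([(92,248),(728,163),(475,33)],158),36)
print(U,U[:2].mean(0),"diag",np.linalg.norm(U[1]-U[0]));print(L,L[:2].mean(0),np.linalg.norm(L[1]-L[0]))
for D in(U,L):
    d=D[1]-D[0]; print("yaw",np.degrees(np.arctan2(d[1],d[0])+np.arctan2(80,120)))
print("true diag",np.hypot(120,80))
E
```

```text
[[435.4494933  190.65728606]
 [558.85706936 121.17020861]
 [439.9859146  112.96584172]] [497.15328133 155.91374734] diag 141.62585838106006
[[436.13766295 191.5610322 ]
 [560.66326183 121.36469266]
 [554.68319247 201.33684152]] [498.40046239 156.46286243] 142.94807050021873
yaw 4.307520431761979
yaw 4.279671744151661
true diag 144.22205101855957
```

```bash
python3 -m handwheel '[{"travel":[0.3,0,-10],"roll":0},{"travel":[0.6,0.1,-25],"roll":0},{"travel":[0.9,0.2,-42],"roll":0},{"travel":[1.2,0.3,-56],"roll":0},{"travel":[1.2,0.3,-65],"roll":0},{"travel":[1.2,0.3,-69],"roll":0},{"travel":[1.2,0.3,-70.6],"roll":0},{"travel":[1.2,0.3,-70.6],"roll":0}]'
python3 -m handwheel '[{"travel":[0,0,-0.5],"roll":0},{"travel":[0,0,-1],"roll":0},{"travel":[0,0,-1],"roll":0}]'
python3 -m handwheel '[{"travel":[0,0,-0.5],"roll":0},{"travel":[0,0,-1],"roll":0},{"travel":[0,0,-1],"roll":0}]'
```

```text
t: 10.1
eef_pos: [500.9, 155.8, 72.2]
tcp_rot: [0.398, 1.57, 0.463]
ft_force: [0.0, 0.2, -3.9]
opening: 0.123
t: 10.4
eef_pos: [500.9, 155.9, 71.3]
tcp_rot: [0.345, 1.57, 0.41]
ft_force: [0.2, -0.5, -4.3]
opening: 0.126
t: 10.7
eef_pos: [500.7, 155.9, 70.0]
tcp_rot: [2.353, 1.571, 2.418]
ft_force: [-0.1, 0.1, -4.3]
opening: 0.124
```

```bash
python3 -m handwheel '[{"travel":[0,0,-0.5],"roll":0},{"travel":[0,0,-1],"roll":0},{"travel":[0,0,-1],"roll":0}]'
python3 -m handwheel '[{"travel":[0,0,-0.5],"roll":0},{"travel":[0,0,-0.5],"roll":0}]'
python3 -m handwheel '[{"travel":[0,0,-0.5],"roll":0},{"travel":[0,0,-0.5],"roll":0}]'
```

```text
t: 11.0
eef_pos: [500.8, 155.9, 69.0]
tcp_rot: [2.474, 1.571, 2.539]
ft_force: [0.8, -0.4, -3.4]
opening: 0.127
t: 11.2
eef_pos: [500.8, 155.9, 68.5]
tcp_rot: [1.783, 1.571, 1.848]
ft_force: [-0.5, -0.3, -3.4]
opening: 0.123
t: 11.4
eef_pos: [500.7, 155.9, 68.0]
tcp_rot: [2.333, 1.571, 2.398]
ft_force: [0.2, -0.8, -3.5]
opening: 0.122
```

```bash
python3 -m handwheel '[{"travel":[0,0,-0.5],"roll":0},{"travel":[0,0,-0.5],"roll":0}]'
python3 -m handwheel '[{"travel":[0,0,-0.5],"roll":0},{"travel":[0,0,-0.5],"roll":0}]'
python3 -m handwheel '[{"travel":[0,0,-0.5],"roll":0},{"travel":[0,0,-0.5],"roll":0}]'
```

```text
t: 11.6
eef_pos: [500.8, 155.9, 67.5]
tcp_rot: [2.237, 1.571, 2.302]
ft_force: [0.1, 0.2, -3.2]
opening: 0.127
t: 11.8
eef_pos: [500.7, 155.9, 67.0]
tcp_rot: [2.488, 1.571, 2.553]
ft_force: [0.1, -0.7, -3.5]
opening: 0.123
t: 12.0
eef_pos: [500.8, 155.9, 66.5]
tcp_rot: [1.92, 1.571, 1.985]
ft_force: [-0.4, 0.2, -3.1]
opening: 0.124
```

```bash
python3 -m handwheel '[{"travel":[0,0,-0.5],"roll":0},{"travel":[0,0,-1],"roll":0},{"travel":[0,0,-1],"roll":0}]'
python3 -m handwheel '[{"travel":[0,0,-0.5],"roll":0},{"travel":[0,0,-1],"roll":0},{"travel":[0,0,-1],"roll":0}]'
python3 -m handwheel '[{"travel":[0,0,-0.5],"roll":0},{"travel":[0,0,-1],"roll":0},{"travel":[0,0,-1],"roll":0}]'
```

```text
t: 12.3
eef_pos: [500.8, 155.9, 65.5]
tcp_rot: [2.316, 1.571, 2.381]
ft_force: [-0.2, 0.2, -3.7]
opening: 0.125
t: 12.6
eef_pos: [500.8, 155.9, 64.5]
tcp_rot: [2.311, 1.571, 2.376]
ft_force: [0.4, -0.5, -3.7]
opening: 0.126
t: 12.9
eef_pos: [500.7, 155.9, 63.5]
tcp_rot: [2.539, 1.571, 2.604]
ft_force: [0.1, 0.7, -3.0]
opening: 0.124
```

The lugs are 5 mm below the rim with no contact force, so they are in the sockets. I'll continue gently.

```bash
python3 -m handwheel '[{"travel":[0,0,-0.5],"roll":0},{"travel":[0,0,-1],"roll":0},{"travel":[0,0,-1],"roll":0}]'
python3 -m handwheel '[{"travel":[0,0,-0.5],"roll":0},{"travel":[0,0,-1],"roll":0},{"travel":[0,0,-1],"roll":0}]'
python3 -m handwheel '[{"travel":[0,0,-0.5],"roll":0},{"travel":[0,0,-1],"roll":0},{"travel":[0,0,-1],"roll":0}]'
```

```text
t: 13.2
eef_pos: [500.7, 155.9, 62.5]
tcp_rot: [2.504, 1.571, 2.569]
ft_force: [-0.4, -0.5, -3.6]
opening: 0.126
t: 13.5
eef_pos: [500.8, 155.9, 61.5]
tcp_rot: [2.097, 1.571, 2.162]
ft_force: [-0.5, 0.4, -3.8]
opening: 0.122
t: 13.8
eef_pos: [500.7, 155.9, 60.5]
tcp_rot: [2.545, 1.571, 2.61]
ft_force: [0.5, -0.2, -3.8]
opening: 0.127
```

```bash
python3 -m handwheel '[{"travel":[0,0,-0.3],"roll":0},{"travel":[0,0,-0.5],"roll":0},{"travel":[0,0,-0.5],"roll":0}]'
python3 -m handwheel '[{"travel":[0,0,-0.3],"roll":0},{"travel":[0,0,-0.3],"roll":0}]'
python3 -m handwheel '[{"travel":[0,0,-0.3],"roll":0},{"travel":[0,0,-0.3],"roll":0}]'
```

```text
t: 14.1
eef_pos: [500.8, 155.9, 60.0]
tcp_rot: [2.292, 1.571, 2.357]
ft_force: [-0.4, -0.2, -2.8]
opening: 0.124
t: 14.3
eef_pos: [500.8, 155.9, 59.7]
tcp_rot: [1.705, 1.571, 1.77]
ft_force: [-1.2, -0.6, -2.8]
opening: 0.124
t: 14.5
eef_pos: [500.8, 155.9, 59.5]
tcp_rot: [0.743, 1.571, 0.808]
ft_force: [-0.4, -0.3, -2.2]
opening: 0.124
```

```bash
python3 -m handwheel '[{"travel":[0,0,-0.3],"roll":0},{"travel":[0,0,-0.3],"roll":0}]'
python3 -m handwheel '[{"travel":[0,0,-0.2],"roll":0},{"travel":[0,0,-0.2],"roll":0}]'
python3 - <<'E'
from h import *
im=optics.read_camera("scene"); cv2.imwrite(f"pics/scene4.png",im[:,:,::-1])
s,M,y=pose();print(s["eef_pos"],y,s["ft_force"],s["moment"])
cv2.imwrite("pics/c9.png",cv2.resize(im[110:210,170:290,::-1],(720,600),interpolation=cv2.INTER_CUBIC))
E
```

```text
t: 14.7
eef_pos: [500.9, 155.9, 59.5]
tcp_rot: [0.297, 1.57, 0.362]
ft_force: [-1.5, -0.6, 3.1]
opening: 0.125
t: 14.9
eef_pos: [500.9, 155.9, 59.4]
tcp_rot: [0.244, 1.57, 0.309]
ft_force: [-1.4, -0.4, 7.5]
opening: 0.124
[500.96067055 155.91626735  59.43068782] 93.72768690510243 [-1.63372846 -0.62214659  6.81341174] [-0.09662927  0.43847432  0.02413789]
```

View pics/c9.png

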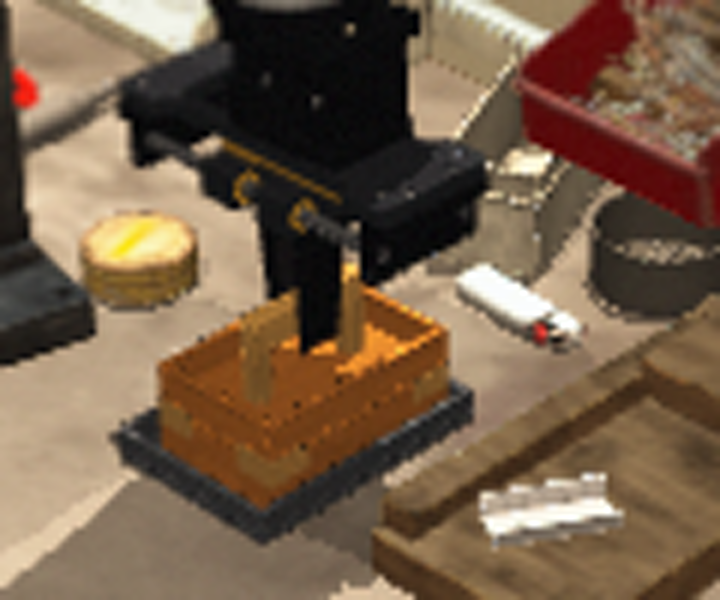

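It met firm contact at the home height (TCP 59.4, expected 59.6), and the picture shows the trays flush with no gap. I'll relieve the press, then open.

```bash
python3 -m handwheel '[{"travel":[0,0,0.3],"roll":0},{"travel":[0,0,0.3],"roll":0}]'
python3 -m handwheel '[{"travel":[0,0,0],"roll":0},{"travel":[0,0,0],"roll":0},{"travel":[0,0,0],"roll":0},{"travel":[0,0,0],"roll":0},{"travel":[0,0,0],"roll":0},{"travel":[0,0,0],"roll":0},{"travel":[0,0,0],"roll":0}]' 0
```

```text
t: 15.15
eef_pos: [500.9, 155.9, 59.4]
tcp_rot: [0.346, 1.57, 0.411]
ft_force: [-1.7, -1.0, 4.6]
opening: 0.123
t: 15.85
eef_pos: [500.8, 155.9, 59.2]
tcp_rot: [1.811, 1.571, 1.876]
ft_force: [-0.2, -1.2, 0.5]
opening: 0.498
```

Opened without any tug. Now I'll go straight up, clear the view and check.

```bash
python3 -m handwheel '[{"travel":[0,0,5],"roll":0},{"travel":[0,0,15],"roll":0},{"travel":[0,0,35],"roll":0},{"travel":[0,0,70],"roll":0},{"travel":[0,0,115],"roll":0},{"travel":[0,0,160],"roll":0},{"travel":[0,0,205],"roll":0},{"travel":[0,0,240],"roll":0}]'
python3 -m handwheel '[{"travel":[0,-40,0],"roll":0},{"travel":[0,-85,0],"roll":0},{"travel":[0,-130,0],"roll":0},{"travel":[0,-175,0],"roll":0},{"travel":[0,-220,0],"roll":0},{"travel":[0,-265,0],"roll":0},{"travel":[0,-300,0],"roll":0},{"travel":[0,-300,0],"roll":0}]'
python3 - <<'E'
from h import *
for n in("scene","top"):
    im=optics.read_camera(n); cv2.imwrite(f"pics/{n}5.png",im[:,:,::-1])
a=cv2.resize(cv2.imread("pics/scene5.png")[135:215,175:260],(400,380),interpolation=cv2.INTER_CUBIC)
b=cv2.resize(cv2.imread("pics/top5.png")[155:235,160:244],(400,380),interpolation=cv2.INTER_CUBIC)
cv2.imwrite("pics/c10.png",cv2.hconcat([a,b]))
E
```

```text
t: 16.65
eef_pos: [500.5, 155.9, 303.1]
tcp_rot: [0.141, 1.568, 0.206]
ft_force: [-0.1, 0.3, -0.9]
opening: 0.502
t: 17.45
eef_pos: [500.4, -147.5, 299.9]
tcp_rot: [-1.085, 1.57, -1.024]
ft_force: [-0.0, 1.0, -0.5]
opening: 0.498
```

View pics/c10.png

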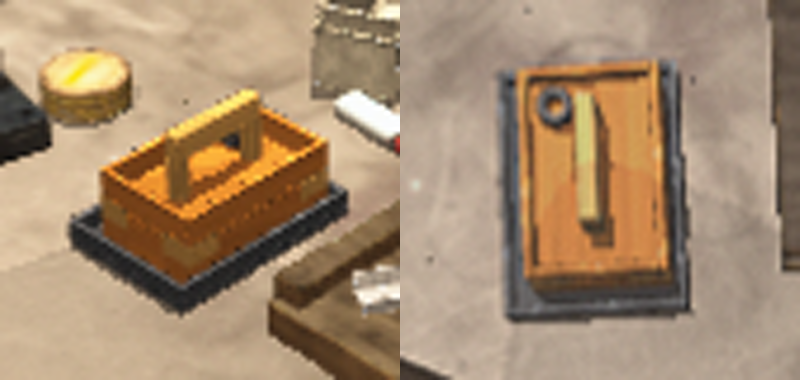

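View pics/top5.png

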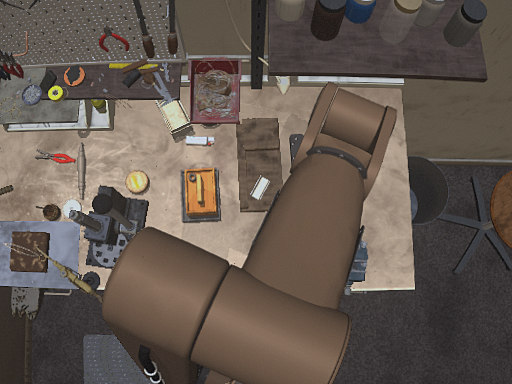

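The upper tray at scene (220,175) and top (200,193) sits flush with no visible gap, and the cap is aboard at top (192,178). As a quick numeric check, I'll triangulate the height of the bar ends.

```bash
python3 - <<'E'
from h import *
def bar(n,roi):
    a,b,c,d=roi; im=cv2.imread(f"pics/{n}5.png")
    h=cv2.cvtColor(cv2.resize(im[a:b,c:d],None,fx=4,fy=4,interpolation=cv2.INTER_CUBIC),cv2.COLOR_BGR2HSV)
    m=((h[...,0]>17)&(h[...,0]<34)&(h[...,1]>70)&(h[...,2]>140)).astype(np.uint8)
    m=cv2.morphologyEx(m,cv2.MORPH_OPEN,np.ones((5,5)))
    cs,_=cv2.findContours(m,cv2.RETR_EXTERNAL,cv2.CHAIN_APPROX_NONE)
    q=max(cs,key=cv2.contourArea); return ((q[:,0]+.5)/4-.5+[c,a]).astype(np.float32)
for n,roi in (("top",(160,222,180,222)),("scene",(145,195,195,250))):
    q=bar(n,roi); r=cv2.minAreaRect(plane(n,q,87).astype(np.float32)); print(n,np.round(r[0],1),np.round(r[1],1),round(r[2],1))
s=env.state();print(s["t"],s["ft_force"])
E
```

```text
top [501.2 155. ] [71.1 11.4] 3.2
scene [498.  155.8] [74.8 15.7] 3.8
17.55 [-0.9450818   1.10056943  0.11744224]
```

```bash
python3 -c "
from cell import job
print(job.job_done())"
```

```text
the job is handed in; nothing more can be done
None
```

The wooden tray is stacked on the lower tray, fully home as far as I can measure, and I handed the job in at 17.6 s. I gripped it by the handle and carried it level over the bench. I then lowered it in steps of about 0.5–1 mm, and the lugs entered the sockets on the first descent with no contact felt at the rim.

- **Height:** it met firm contact at 59.4 mm tool height, against 59.6 mm expected when home. Contact peaked at about 11 N, and I eased off before opening the gripper.
- **Final pictures:** they show the trays flush with no gap and the cap aboard. The lighter and the yellow tin look as before. The arm hid the pot, the vise and the yellow look-alike in my last top view; I did not move near the pot or the look-alike after gripping the tray.
- **Position:** the handle bar measured (501.2, 155.0) mm from the top camera and (498.0, 155.8) mm from the scene camera. That 3 mm disagreement in x was there from the start, so I put it down to camera calibration.
- **Level:** I did not measure this separately. While pressing, the force sat slightly towards the near (−x) end, and I judged the resulting tilt too small to matter.

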